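# Load the paint shaker and lock its guard

### The arm

A 7-joint arm with a two-finger parallel gripper is mounted at the origin on the work surface. World frame = base frame: x ahead of the robot, y to its left, z up, the work surface at z = 0. Lengths are in m, angles in rad, forces in N, time in s.
With the tool pointing down it reaches from about 0.4 to 0.85 m from the base axis. Payload 10.4 kg.
Tool frame: the origin (TCP) lies at the very end of the fingers, on their centre line; the grasp point (between the pads) lies 19 mm behind it (manip.grip_point_offset is the distance from the TCP to the grasp point, in m); z points along the fingers, y is the line along which they close (so a half turn about z gives the same grasp; the last joint's range is limited). The gripper opens to 85 mm and grips with 20 to 120 N. Pads are 22 mm wide; open, the fingers measure 114 mm over their backs; the gripper's body (76 mm by 85 mm) begins 54 mm behind the grasp point. The pads swing forward as they close: fully open they stand 13 mm farther back than shut.
Start: joints at [-1.263, 0.332, -0.065, 1.46, 0.022, 1.35, -0.088], TCP at [0.203, 0.591, 0.231] pointing down, gripper open.
Joint ranges: [-2.6, 2.6], [-0.5, 2.12], [-1.47, 1.34], [0.16, 2.42], [-1.27, 4.41], [0.06, 2.06], [-2.6, 2.6]. Speed limits (rad/s): [2.22, 2.22, 2.79, 2.79, 3.14, 3.14, 3.14].

### API

Orientations are given as a unit quaternion [x, y, z, w].
In Python, from workcell import manip gives the robot as it stands. The module is installed in compiled form; this text tells all that it offers.
- The arm moves only by the tool step_arm, never from a script. Its argument "moves" is a list of rows, each a list of 7 numbers: the closure, from 0 (fully open) to 1 (shut), then the shift along the world's x, y, z in mm, then the turn, a rotation vector about the world's x, y, z in rad. In form: [[grip, tx, ty, tz, ax, ay, az], ...]. A call has 1 to 10 rows; each row is the pose to reach, as a shift and turn from the pose commanded when the call began; what a row does not reach only later rows make up. A row lasts 1/10 s, in which the tool goes at most 50 mm and 8.59 degrees, less where a joint would pass 70% of its speed; a pose out of reach is approached as far as the arm can. A call with a gripper value outside its range is refused whole. The fingers move at their own pace and stop on an object; "grip_force" is the grip in N (left out, the last holds). Time passes only in rows, so rows that repeat a pose let the fingers close. It gives the time, the measured TCP pose, the force, the opening and the grip force at its end, in the units of the state.
- manip.get_obs(): the state, without advancing time (a new reading comes with each control period).
- manip.camera(name): name is "side" or "top"; returns a dict with "image" (420x560x3 uint8, blue, green, red), "K" (3x3 intrinsics, pixels), "rvec" (rotation vector, rad) and "tvec" (3), from world to camera coordinates, as OpenCV has them. Camera axes: x right, y down, z forward; pixel columns grow to the right and rows downward; lengths in m; the calibration is good to about 2 mm. A picture is of the moment at which its call begins. There is no depth.
- manip.hand_in(): hands the job in; it is judged then, once.
The state is a dict: "clock": time; "joint_pos": joint angles; "joint_velocities": joint speeds; "tau": joint torques, N m; "position": TCP position; "ee_rot": TCP orientation; "ft_force": force on the tool from outside, world axes, zero at the start; "torque": the same for the moment, N m; "grip_width": opening from 0.0 (shut) to 1.0 (fully open); "grasp_force": force on a finger pad.
Only numpy, scipy, OpenCV 4.12 (cv2) and the standard library are available. Lean on these libraries where they do the work, as an engineer would, in place of code of your own. Each camera call takes 0.05 s, during which the arm holds its last target. There are 200 camera calls.

### The job

Lift the red paint bottle out of the white bin and set it down, not dropped, lying flat in the black-lipped nest of the grey paint shaker, cap to either end. Then swing the clear guard fully shut over it, and only after that turn the yellow knob clockwise until it clicks past its detent into the locked position. Leave the blue bottle in the bin, and do not disturb the sculpted bust or the jar of thinner.

Things in the scene. Friction and masses are not known exactly. Their poses are not given: they have to be found in the camera images.
- shaker: grey bench paint shaker, fixed: housing 240 (x) x 280 (y) x 50 mm high, origin at the centre of its underside, front at its -x side. On its deck (z = 50 mm): the nest, hinge cheeks and guard rests (46 mm high posts at the corners of the guard), and the knob's pillar.
- nest (a point): centre of the nest floor on the deck (shaker x 0, y +55, z 50 mm): a flat bay 52 (x) by 122 mm (y) inside black lips 10 mm high, 8 mm thick. The side lips cover only the outermost 25 mm at each end, so the middle 70 mm is open for fingers. A bottle lies in it with its length along the shaker's y.
- guard_hinge (a point): middle of the guard's hinge line, which runs along the shaker's y at shaker x +90, y +55, z 96 mm.
- guard (a joint): clear guard hinged at the shaker's far side: panel 150 mm from hinge to free edge, 130 mm wide, 6 mm thick, underside in the hinge plane. 0 = shut (level over the nest, 6 mm above a seated bottle, free edge to the front), grows as it opens, 1.57 = upright. Starts open. A stiff hinge (0.13 N m) leaves it where it is put: push it all the way down.
- guard_edge (a point): middle of the top of the orange bar (10 x 130 x 10 mm) on the guard's outer face, 145 mm from the hinge line; its z axis points out of the guard's outer face (up when shut).
- knob (a joint): angle of the detented knob. 0 = unlocked (start); grows as it turns clockwise seen from above; past about 0.65 rad the sprung detent gives way with a click and it drops in at 1.3 rad = locked (stop). Needs about 0.2 N m. Below half way it springs back if let go.
- knob_grip (a point): on the knob's upright axis, 133 mm above the table, where to grip. Yellow bar 72 mm long (along this point's x), 16 mm thick, 112 to 146 mm above the table. Below it a steel tongue (14 mm wide, 104 to 110 mm up) reaches 95 mm along the point's +x: to the shaker's front when unlocked, over the guard's edge when locked. Pillar below: radius 28 mm.
- bin: white open bin, fixed: 180 (x) x 270 (y) x 60 mm high, walls and floor 5 mm thick; origin at the centre of its underside.
- red_bottle: red square paint bottle with a black cap and a pale label band, lying in the bin: 110 mm long along its x axis (body 76 x 40 x 40 mm at -x, round cap 32 mm across at +x), origin at the middle of its underside as it lies, z up; about 0.11 kg.
- red_bottle_mid (a point): middle of the red bottle, 20 mm above its underside.
- blue_bottle: blue bottle of the same shape and size lying beside it in the bin, to be left there. Which side each bottle lies on varies.
- blue_bottle_mid (a point): middle of the blue bottle.
- bust: grey sculpted bust on a cork handle, loose, 120 mm high, up to 48 mm across, standing beyond the work; origin at the centre of its underside.
- thinner: amber jar of thinner with a white cap, loose, 90 mm high, 60 mm across; origin at the centre of its underside.
Not all that is in view belongs to the job. Leave any purple or turquoise look-alike of the red_bottle alone.

How it is judged:
By the outcome, as a careful person would: the job done as asked, in the order asked, and still so for the second after the job is handed in, with the robot touching nothing.
It also fails if it takes over 67 s, if anything falls off the work surface, if the arm or the gripper's body presses on something with over 40 N, if the wrist force passes 120 N, or if a joint passes its speed limit or range.

## Working session

There is one attempt and no reset: what is moved stays moved. The work goes in short steps, Python scripts to look and compute and a tool call to move; the robot and the scene stay as the last step left them, time stands still between calls to the robot, and variables do not carry over. Pictures are saved under pics/ and viewed, at most 10 in all, crops included, and the job is handed in when it is done.

Besides the shell and the picture viewer there is one more tool, called after "Call:" by a JSON object that holds its "method" and its "body". step_arm: Moves the arm, as the interface text tells. Its arguments: {"type":"object","properties":{"moves":{"type":"array","items":{"type":"array","items":{"type":"number"}}},"grip_force":{"type":"number"}},"required":["moves"]}

```bash
mkdir -p pics; cat > h.py <<'E'
import numpy as np,cv2
from workcell import manip
def cam(n,save=None):
    c=manip.camera(n)
    if save: cv2.imwrite('pics/'+save,c['image'])
    return c
def ray(c,uv,z):
    R=cv2.Rodrigues(np.array(c['rvec'],float))[0];t=np.array(c['tvec'],float).ravel()
    d=R.T@np.linalg.inv(c['K'])@np.array([uv[0],uv[1],1.]);o=-R.T@t
    return o+d*(z-o[2])/d[2]
def proj(c,p):
    return cv2.projectPoints(np.array(p,float).reshape(-1,1,3),np.array(c['rvec'],float),np.array(c['tvec'],float),np.array(c['K'],float),None)[0].reshape(-1,2)
E
python3 - <<'E'
from h import *
import pickle
cs={n:cam(n,n+'0.png') for n in('top','side')}
pickle.dump(cs,open('c0.pkl','wb'))
for n,c in cs.items():
    R=cv2.Rodrigues(np.array(c['rvec'],float))[0];print(n,(-R.T@np.array(c['tvec']).ravel()).round(3))
o=manip.get_obs();print(o['clock'],o['position'],o['ee_rot'],o['grip_width'])
E
```

```text
top [ 0.22  -0.076  1.56 ]
side [ 0.066 -0.639  0.642]
0.1 [0.2028895  0.59080349 0.23060907] [ 1.64624184e-01  9.86356167e-01 -6.20916245e-04 -7.23351700e-05] 0.9979743762585709
```

View pics/top0.png

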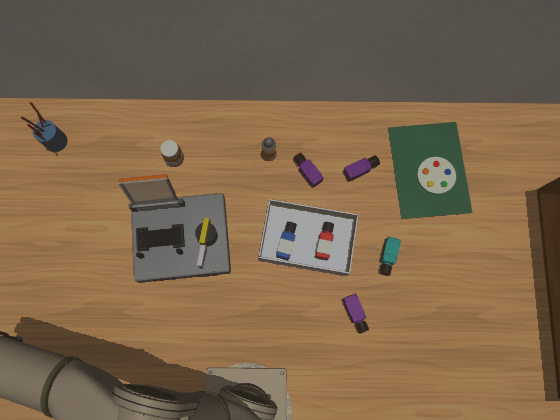

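View pics/side0.png

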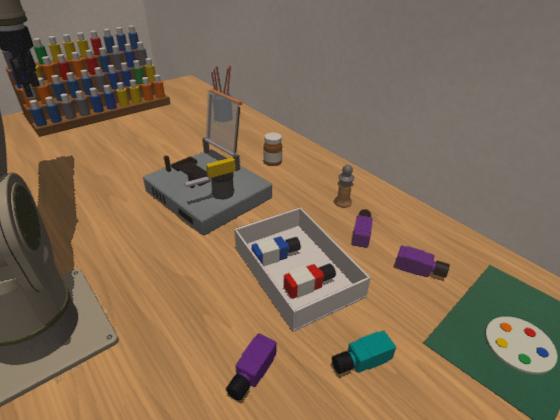

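Top view: shaker at (180,237), with the guard open at (150,190) and the knob at (205,233). The bin is at (308,237), with a blue bottle at (286,240) and a red one at (325,240). The purple bottles at (308,170), (361,168) and (355,313) and the turquoise one at (390,255) are look-alikes outside the bin. The bust is at (269,148) and the thinner at (172,152). The bottle meant is (325,240): it is red with a black cap and pale label, in the bin. I'll confirm it in a crop and measure.

```bash
python3 - <<'E'
from h import *
import pickle
cs=pickle.load(open('c0.pkl','rb'));c=cs['top'];im=c['image']
cv2.imwrite('pics/crop1.png',cv2.resize(im[130:300,110:370],None,fx=3,fy=3,interpolation=cv2.INTER_CUBIC))
hsv=cv2.cvtColor(im,cv2.COLOR_BGR2HSV);H,S,V=cv2.split(hsv)
def comps(m,name,z,box,cc=c,mn=15):
    mm=np.zeros_like(m);x0,y0,x1,y1=box;mm[y0:y1,x0:x1]=m[y0:y1,x0:x1]
    n,l,s,ce=cv2.connectedComponentsWithStats(mm.astype(np.uint8))
    for i in range(1,n):
        if s[i,4]<mn: continue
        pts=np.argwhere(l==i)[:,::-1].astype(np.float32)
        w=np.array([ray(cc,p,z)[:2] for p in pts],np.float32)
        r=cv2.minAreaRect(w);print(name,s[i],ce[i].round(1),'world',w.mean(0).round(4),'rect',np.round(r[0],4),np.round(r[1],4),round(r[2],1))
        print('   corners',cv2.boxPoints(r).round(4).tolist())
box=(262,202,358,272)
comps(((H<8)|(H>172))&(S>140)&(V>80),'red',.045,box)
comps((V<55),'black',.040,(280,215,345,240))
comps((H>105)&(H<130)&(S>120)&(V>50),'blue',.045,box)
comps((H>22)&(H<35)&(S>150)&(V>90),'yellow',.146,(190,205,225,280))
comps((V<38),'lip',.06,(130,215,192,262))
comps((H>3)&(H<18)&(S>150)&(V>90),'orange',.2,(110,170,180,200))
print(c['K'])
E
```

```text
red [320 231  13  10  99] [326.3 235.4] world [ 0.4974 -0.2302] rect [ 0.4987 -0.2305] [0.0369 0.0255] 79.1
   corners [[0.482699990272522, -0.24629999697208405], [0.5077000260353088, -0.25110000371932983], [0.5146999955177307, -0.21480000019073486], [0.48969998955726624, -0.20999999344348907]]
red [316 252  14   7  53] [322.2 255.1] world [ 0.4384 -0.2176] rect [ 0.4383 -0.218 ] [0.0379 0.0119] 77.9
   corners [[0.428600013256073, -0.2353000044822693], [0.44020000100135803, -0.2378000020980835], [0.4481000006198883, -0.20080000162124634], [0.43650001287460327, -0.19830000400543213]]
black [285 222  11  11  73] [290.5 226.6] world [ 0.5238 -0.1243] rect [ 0.5238 -0.1243] [0.0282 0.0281] 76.3
   corners [[0.5069000124931335, -0.13459999859333038], [0.5340999960899353, -0.1412999927997589], [0.5407999753952026, -0.11389999836683273], [0.5135999917984009, -0.10729999840259552]]
black [323 222   6   9  37] [325.1 225.9] world [ 0.527  -0.2277] rect [ 0.527  -0.2277] [0.0122 0.0271] 78.2
   corners [[0.512499988079071, -0.23090000450611115], [0.5389999747276306, -0.23639999330043793], [0.
[... 975 characters left out ...]
w [199 218  10  25 143] [203.7 230.1] world [0.4904 0.1195] rect [0.4912 0.1195] [0.0159 0.0697] 81.0
   corners [[0.4555000066757202, 0.11710000038146973], [0.524399995803833, 0.10620000213384628], [0.5268999934196472, 0.12189999967813492], [0.4580000042915344, 0.13279999792575836]]
orange [118 174  50   8 157] [142.5 177.5] world [0.6243 0.2848] rect [0.6243 0.2848] [0.0089 0.1338] 6.4
   corners [[0.6123999953269958, 0.3508000075817108], [0.6272000074386597, 0.21780000627040863], [0.6360999941825867, 0.21879999339580536], [0.6212999820709229, 0.35179999470710754]]
[[519.4098606    0.         272.5899921 ]
 [  0.         519.4098606  214.48608585]
 [  0.           0.           1.        ]]
```

View pics/crop1.png

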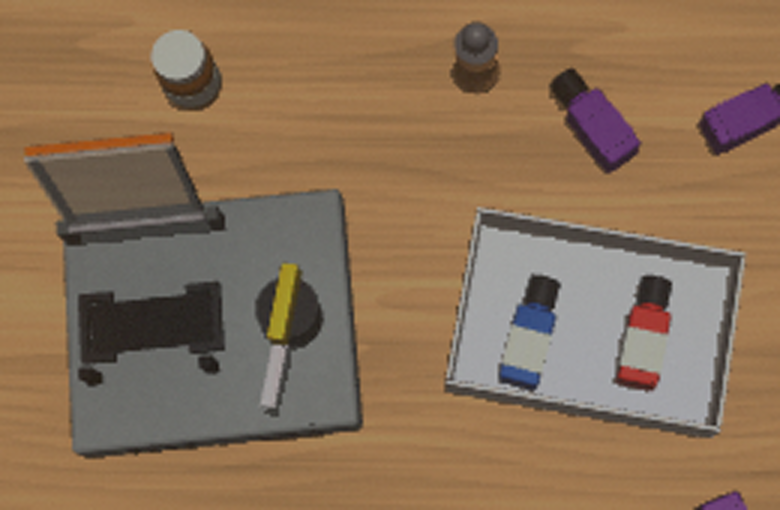

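The crop confirms it: the red bottle with its cap up and pale label is at crop (645,330), which is full-image (325,240), and the blue one is at crop (528,330). Next I measure the shaker, nest and guard angle.

```bash
python3 - <<'E'
from h import *
import pickle
from scipy.optimize import least_squares,brentq
cs=pickle.load(open('c0.pkl','rb'));c=cs['top'];im=c['image']
H,S,V=cv2.split(cv2.cvtColor(im,cv2.COLOR_BGR2HSV))
print('deck px',im[270,160],im[208,215],'side',im[279,160],'table',im[290,160],'nestfloor',im[238,160],'lip',im[240,139])
m=np.zeros_like(V);m[190:290,125:240]=((S<70)&(V>60)&(V<150))[190:290,125:240]
m=cv2.morphologyEx(m,cv2.MORPH_OPEN,np.ones((3,3)))
# deck edges: scan lines
def fitedge(pts):
    vx,vy,x,y=cv2.fitLine(np.array(pts,np.float32),cv2.DIST_HUBER,0,.01,.01).ravel();return vx,vy,x,y
def run(name,pts,z=.05):
    w=[ray(c,p,z)[:2] for p in pts];f=fitedge(w);print(name,np.round(f,4),'deg',round(np.degrees(np.arctan2(f[1],f[0])),2),len(w));return f
L=[];Rr=[];T=[];B=[]
for y in range(215,268,3):
    xs=np.where(m[y])[0];L.append((xs.min()-.5,y));Rr.append((xs.max()+.5,y))
for x in range(140,226,3):
    ys=np.where(m[:,x])[0];B.append((x,ys.max()+.5))
    if x>188:T.append((x,ys.min()-.5))
L=run('L',L);Rr=run('R',Rr);T=run('T',T);B=run('B',B)
print('width y',np.round((np.array(L[2:])-Rr[2:])@np.array([-Rr[1],Rr[0]]),4),'depth',np.round((np.array(T[2:])-B[2:])@np.array([-B[1],B[0]]),4))
# nest dark blob
d=np.zeros_like(V);d[222:256,134:188]=(V<55)[222:256,134:188]
n,l,s,ce=cv2.connectedComponentsWithStats(d)
for i in range(1,n):
    if s[i,4]>100:
        w=np.array([ray(c,p[::-1],.058)[:2] for p in np.argwhere(l==i)],np.float32);r=cv2.minAreaRect(w);print('nest',s[i],ce[i],np.round(r[0],4),np.round(r[1],4),r[2])
p=ray(c,(203.5,267),.107)
print('tongue tip',p)
E
```

```text
deck px [105 109 108] [105 108 108] side [42 46 51] table [ 77 117 156] nestfloor [35 39 44] lip [34 39 44]
L [0.9936 0.1133 0.4659 0.3412] deg 6.5 18
R [0.9934 0.1149 0.4965 0.065 ] deg 6.6 18
T [ 0.1082 -0.9941  0.619   0.1266] deg -83.79 12
B [ 0.1114 -0.9938  0.3726  0.1905] deg -83.61 29
width y 0.2778 depth 0.2378
nest [137 224  48  27 914] [160.1083151  237.31619256] [0.4847 0.259 ] [0.0687 0.137 ] 6.279285430908203
tongue tip [0.39254666 0.12141341 0.107     ]
```

Shaker measurements match the sizes given: deck 278x238 mm, yaw 6.45°, nest at (0.4846, 0.259), knob at (0.491, 0.1195), guard at about 1.78 rad. The red bottle is at about (0.490, -0.229) with its axis at -12°. I'm moving over the bin.

Call:
{"method": "step_arm", "body": {"moves": [[0, 55, -85, 0, 0, 0, 0], [0, 110, -170, 0, 0, 0, 0.03], [0, 165, -255, 0, 0, 0, 0.06], [0, 217, -341, 0, 0, 0, 0.12], [0, 230, -420, 0, 0, 0, 0.12], [0, 240, -500, 0, 0, 0, 0.12], [0, 255, -580, 0, 0, 0, 0.12], [0, 265, -660, 0, 0, 0, 0.12], [0, 287, -820, 0, 0, 0, 0.12], [0, 287, -820, 0, 0, 0, 0.12]], "grip_force": 40}}

```text
clock: 1.1
position: [0.4034, 0.1363, 0.2312]
ee_rot: [0.105, 0.994, 0.0, -0.0]
ft_force: [1.7, 0.1, 0.0]
grip_width: 1.001
grasp_force: 0.0
```

Call:
{"method": "step_arm", "body": {"moves": [[0, 0, 0, 0, 0, 0, 0]]}}

```text
clock: 1.2
position: [0.4047, 0.1322, 0.2314]
ee_rot: [0.11, 0.994, -0.0, 0.0]
ft_force: [0.6, 1.3, 0.9]
grip_width: 1.003
grasp_force: 0.0
```

Call:
{"method": "step_arm", "body": {"moves": [[0, 10, -45, 0, 0, 0, 0], [0, 20, -90, 0, 0, 0, 0], [0, 30, -135, 0, 0, 0, 0], [0, 40, -180, 0, 0, 0, 0], [0, 85, -361, 0, 0, 0, 0], [0, 85, -361, 0, 0, 0, 0], [0, 85, -361, 0, 0, 0, 0], [0, 85, -361, 0, 0, 0, 0], [0, 85, -361, 0, 0, 0, 0], [0, 85, -361, 0, 0, 0, 0]]}}

```text
clock: 2.2
position: [0.4882, -0.2228, 0.2308]
ee_rot: [0.106, 0.994, -0.0, -0.001]
ft_force: [-0.2, 0.5, -0.3]
grip_width: 0.999
grasp_force: 0.0
```

Call:
{"method": "step_arm", "body": {"moves": [[0, 0, 0, 0, 0, 0, 0]]}}

```text
clock: 2.3
position: [0.4885, -0.2212, 0.231]
ee_rot: [0.104, 0.995, 0.0, -0.0]
ft_force: [-0.5, 0.5, 0.2]
grip_width: 0.997
grasp_force: 0.0
```

```bash
python3 - <<'E'
from h import *
print(manip.get_obs()['joint_pos'])
E
```

```text
[-0.37058039  0.15490665  0.7939184   1.73162907 -0.11491124  1.30343742
  1.80944813]
```

Call:
{"method": "step_arm", "body": {"moves": [[0, 2, -8, -40, 0, 0, 0], [0, 2, -8, -80, 0, 0, 0], [0, 2, -8, -120, 0, 0, 0], [0, 2, -8, -150, 0, 0, 0], [0, 2, -8, -150, 0, 0, 0], [0, 2, -8, -150, 0, 0, 0]]}}

```text
clock: 2.9
position: [0.4908, -0.2297, 0.0822]
ee_rot: [0.105, 0.995, 0.0, -0.0]
ft_force: [0.7, -0.4, 1.0]
grip_width: 1.0
grasp_force: 0.0
```

Call:
{"method": "step_arm", "body": {"moves": [[0, 0, 0, -35, 0, 0, 0], [0, 0, 0, -67, 0, 0, 0], [0, 0, 0, -67, 0, 0, 0], [0.3, 0, 0, -67, 0, 0, 0], [0.4, 0, 0, -67, 0, 0, 0], [0.5, 0, 0, -67, 0, 0, 0], [0.7, 0, 0, -67, 0, 0, 0], [0.7, 0, 0, -67, 0, 0, 0], [0.7, 0, 0, -67, 0, 0, 0]]}}

```text
clock: 3.8
position: [0.4917, -0.2309, 0.0162]
ee_rot: [0.105, 0.994, 0.0, 0.001]
ft_force: [-1.7, 2.0, 9.6]
grip_width: 0.464
grasp_force: 40.0
```

Call:
{"method": "step_arm", "body": {"moves": [[0.7, 0, 0, 20, 0, 0, 0], [0.7, 0, 0, 60, 0, 0, 0], [0.7, 0, 0, 100, 0, 0, 0], [0.7, 0, 0, 150, 0, 0, 0], [0.7, 0, 0, 190, 0, 0, 0], [0.7, 0, 0, 220, 0, 0, 0], [0.7, 0, 0, 220, 0, 0, 0], [0.7, 0, 0, 220, 0, 0, 0]]}}

```text
clock: 4.6
position: [0.4906, -0.2306, 0.2349]
ee_rot: [0.105, 0.994, 0.0, 0.001]
ft_force: [-0.2, 0.0, -2.3]
grip_width: 0.464
grasp_force: 41.2
```

```bash
python3 - <<'E'
from h import *
a=cam('top');b=cam('side')
cv2.imwrite('pics/lift.png',np.hstack([cv2.resize(a['image'][170:310,240:380],(400,400)),cv2.resize(b['image'][60:330,180:450],(400,400))]))
o=manip.get_obs();print(o['position'],o['ft_force'],proj(a,o['position']+[0,0,.019]),proj(b,o['position']+[0,0,.019]))
E
```

```text
[ 0.48986345 -0.23030178  0.23341247] [-0.45022114 -0.3083569  -1.35911035] [[334.38677007 223.7942003 ]] [[319.96870508 188.24266115]]
```

View pics/lift.png

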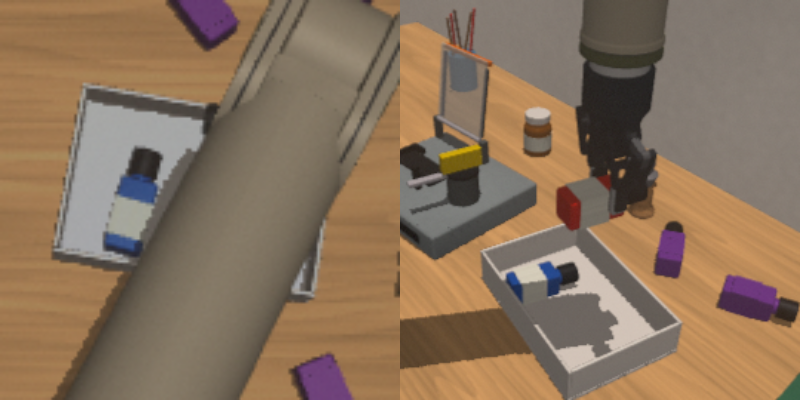

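The bottle is lifted and level, with its near end at about side pixel (287,195), and the blue bottle is still in the bin. I check where it sits along its length in the grip.

```bash
python3 - <<'E'
from h import *
b=cam('side');im=b['image'];H,S,V=cv2.split(cv2.cvtColor(im,cv2.COLOR_BGR2HSV))
m=np.zeros_like(V);m[160:225,270:350]=(((H<8)|(H>172))&(S>140)&(V>50))[160:225,270:350]
n,l,s,ce=cv2.connectedComponentsWithStats(m)
for i in range(1,n):
    if s[i,4]>20: print(s[i],ce[i]); hull=cv2.approxPolyDP(cv2.convexHull(np.argwhere(l==i)[:,::-1].astype(np.int32)),2,True);print(hull.reshape(-1,2).tolist())
o=manip.get_obs();p=o['position'];u=np.array([.978,-.209,0]);v=np.array([.209,.978,0]);c=p+[0,0,.010]
for dx in(-.055,):
  for dy in(-.02,.02):
    for dz in(-.02,.02): print(dy,dz,proj(b,c+dx*u+dy*v+[0,0,dz]))
print('per10mm',proj(b,c-.045*u)-proj(b,c-.055*u))
E
```

```text
[313 178   9  10  53] [318.24528302 181.90566038]
[[321, 187], [313, 180], [321, 179]]
[286 186  16  29 348] [293.23850575 200.2816092 ]
[[298, 214], [294, 214], [286, 205], [287, 187], [291, 186], [301, 197]]
-0.02 -0.02 [[297.39283858 215.67992688]]
-0.02 0.02 [[298.36696944 196.73809658]]
0.02 -0.02 [[286.78898785 203.4176924 ]]
0.02 0.02 [[287.35092766 184.82601807]]
per10mm [[ 5.06043418 -1.42796719]]
```

Call:
{"method": "step_arm", "body": {"moves": [[0.7, 0, 40, 0, 0, 0, -0.1], [0.7, 0, 80, 0, 0, 0, -0.2], [0.7, 0, 120, 0, 0, 0, -0.3], [0.7, 0, 160, 0, 0, 0, -0.4], [0.7, 0, 200, 0, 0, 0, -0.5], [0.7, 0, 240, 0, 0, 0, -0.6], [0.7, 0, 280, 0, 0, 0, -0.7], [0.7, 0, 320, 0, 0, 0, -0.8], [0.7, 0, 360, 0, 0, 0, -0.9], [0.7, 0, 390, 0, 0, 0, -1.0]]}}

```text
clock: 5.75
position: [0.4894, 0.1619, 0.2331]
ee_rot: [0.57, 0.822, -0.001, -0.001]
ft_force: [-0.4, -0.2, -1.6]
grip_width: 0.462
grasp_force: 41.2
```

Call:
{"method": "step_arm", "body": {"moves": [[0.7, 0, 0, 0, 0, 0, 0], [0.7, 0, 0, 0, 0, 0, 0]]}}

```text
clock: 5.95
position: [0.4899, 0.1594, 0.2332]
ee_rot: [0.568, 0.823, -0.001, -0.0]
ft_force: [-0.2, -0.4, -0.5]
grip_width: 0.46
grasp_force: 41.2
```

Call:
{"method": "step_arm", "body": {"moves": [[0.7, -2, 35, 0, 0, 0, -0.1], [0.7, -4, 70, 0, 0, 0, -0.2], [0.7, -5, 99, 0, 0, 0, -0.25], [0.7, -5, 99, -30, 0, 0, -0.25], [0.7, -5, 99, -70, 0, 0, -0.25], [0.7, -5, 99, -110, 0, 0, -0.25], [0.7, -5, 99, -135, 0, 0, -0.25], [0.7, -5, 99, -135, 0, 0, -0.25], [0.7, -5, 99, -135, 0, 0, -0.25]]}}

```text
clock: 6.85
position: [0.486, 0.2573, 0.0999]
ee_rot: [0.668, 0.745, -0.0, 0.0]
ft_force: [0.3, -0.3, -0.3]
grip_width: 0.459
grasp_force: 41.1
```

Call:
{"method": "step_arm", "body": {"moves": [[0.7, -1, 2, -15, 0, 0, 0], [0.7, -1, 2, -25, 0, 0, 0], [0.7, -1, 2, -31, 0, 0, 0], [0.7, -1, 2, -34, 0, 0, 0], [0.7, -1, 2, -36, 0, 0, 0], [0.7, -1, 2, -37, 0, 0, 0], [0.7, -1, 2, -38, 0, 0, 0]]}}

```text
clock: 7.55
position: [0.4855, 0.2589, 0.0624]
ee_rot: [0.668, 0.744, 0.0, 0.001]
ft_force: [-5.5, -10.0, 21.6]
grip_width: 0.464
grasp_force: 45.1
```

Call:
{"method": "step_arm", "body": {"moves": [[0.5, -1, 0, 0, 0, 0, 0], [0.4, -1, 0, 0, 0, 0, 0], [0.3, -1, 0, 0, 0, 0, 0], [0.25, -1, 0, 0, 0, 0, 0], [0.25, -1, 0, 0, 0, 0, 0]]}}

```text
clock: 8.05
position: [0.4834, 0.2605, 0.0613]
ee_rot: [0.667, 0.745, 0.0, 0.0]
ft_force: [-0.9, -0.2, 0.4]
grip_width: 0.746
grasp_force: 0.0
```

Call:
{"method": "step_arm", "body": {"moves": [[0.25, 0, 0, 20, 0, 0, 0], [0.25, 0, 0, 60, 0, 0, 0], [0.25, 0, 0, 110, 0, 0, 0], [0.25, 0, 0, 160, 0, 0, 0], [0.25, 0, 0, 205, 0, 0, 0], [0.25, 0, -50, 205, 0, 0, 0], [0.25, 0, -100, 205, 0, 0, 0], [0.25, 0, -150, 205, 0, 0, 0], [0.25, 0, -150, 205, 0, 0, 0]]}}

```text
clock: 8.95
position: [0.484, 0.1032, 0.2671]
ee_rot: [0.671, 0.742, 0.0, 0.0]
ft_force: [0.8, 0.3, -0.5]
grip_width: 0.75
grasp_force: 0.0
```

```bash
python3 - <<'E'
from h import *
a=cam('top');b=cam('side')
cv2.imwrite('pics/placed.png',np.hstack([cv2.resize(a['image'][165:285,115:235],(400,400)),cv2.resize(b['image'][80:240,130:290],(400,400))]))
E
```

```text
(no output)
```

View pics/placed.png

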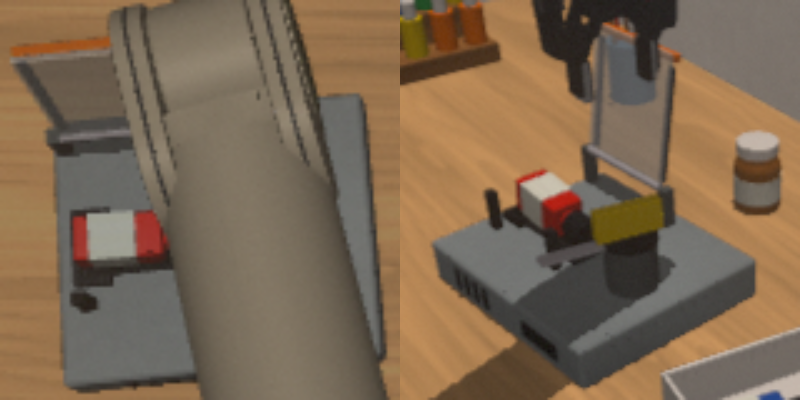

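The bottle lies in the nest with its cap towards the knob (side crop, body 545,200; cap 570,235). I check numerically that it is seated level and inside the lips.

```bash
python3 - <<'E'
from h import *
a=cam('top');im=a['image'];H,S,V=cv2.split(cv2.cvtColor(im,cv2.COLOR_BGR2HSV))
m=np.zeros_like(V);m[222:250,130:170]=((((H<8)|(H>172))&(S>140)&(V>60))|((V>120)&(S<60)))[222:250,130:170]
ys,xs=np.nonzero(m);print(xs.min(),xs.max(),ys.min(),ys.max())
O=np.array([.4907,.2042]);ux=np.array([.9937,.1123]);uy=np.array([-.1123,.9937])
for y0,y1 in((225,248),):
  w=np.array([ray(a,(x,y),.09)[:2]-O for x,y in zip(xs,ys)],np.float32);q=np.c_[w@ux,w@uy];print('x',np.percentile(q[:,0],[1,99]),'y',np.percentile(q[:,1],[1,99]));print(cv2.minAreaRect(q.astype(np.float32)))
# expected silhouette
for sx in(-.02,.02):
  for z in(.05,.09):
    P=O+sx*ux+.110*uy;print(sx,z,proj(a,[*P,z]))
b=cam('side');im=b['image'];H,S,V=cv2.split(cv2.cvtColor(im,cv2.COLOR_BGR2HSV))
m=np.zeros_like(V);m[140:180,170:205]=((((H<8)|(H>172))&(S>140)&(V>60)))[140:180,170:205]
ys,xs=np.nonzero(m);print('side',xs.min(),xs.max(),ys.min(),ys.max())
for sx in(-.02,.02):
  for yy in(.110,.034):
    for z in(.05,.09):
      P=O+sx*ux+yy*uy;print('side',sx,yy,z,proj(b,[*P,z])[0].round(1))
E
```

```text
137 162 222 244
x [-0.02170611  0.02362374] y [0.04368088 0.11484942]
((0.0018786489963531494, 0.08154849708080292), (0.061311326920986176, 0.07215370982885361), 11.326237678527832)
-0.02 0.05 [[142.37926316 246.30252493]]
-0.02 0.09 [[138.94848367 244.08435277]]
0.02 0.05 [[141.7353243 232.9908397]]
0.02 0.09 [[138.30770487 230.43843925]]
side 177 201 148 173
side -0.02 0.11 0.05 [178.1 167.3]
side -0.02 0.11 0.09 [176.1 155.1]
side -0.02 0.034 0.05 [193.5 177.5]
side -0.02 0.034 0.09 [191.8 165. ]
side 0.02 0.11 0.05 [189.7 162.5]
side 0.02 0.11 0.09 [188.  150.4]
side 0.02 0.034 0.05 [205.2 172.3]
side 0.02 0.034 0.09 [203.8 159.9]
```

```bash
python3 - <<'E'
from h import *
b=cam('side');a=cam('top')
cv2.imwrite('pics/pl2.png',np.hstack([cv2.resize(b['image'][138:188,165:215],(600,600),interpolation=cv2.INTER_NEAREST)[:, :400],cv2.resize(a['image'][215:255,130:170],(600,600),interpolation=cv2.INTER_NEAREST)[:,:400]]))
O=np.array([.4907,.2042]);ux=np.array([.9937,.1123]);uy=np.array([-.1123,.9937])
for yy in(.113,.037):
  for sx in(-.02,.02):
   for z in (.05,.09): 
    P=O+sx*ux+yy*uy;p=[*P,z];print(yy,sx,z,'sidecrop',((proj(b,p)[0]+.5-[165,138])*12).round(),'topcrop',((proj(a,p)[0]+.5-[130,215])*15+[400,0]).round())
E
```

```text
0.113 -0.02 0.05 sidecrop [156. 353.] topcrop [578. 479.]
0.113 -0.02 0.09 sidecrop [132. 206.] topcrop [526. 445.]
0.113 0.02 0.05 sidecrop [295. 295.] topcrop [568. 279.]
0.113 0.02 0.09 sidecrop [274. 150.] topcrop [516. 241.]
0.037 -0.02 0.05 sidecrop [340. 475.] topcrop [965. 439.]
0.037 -0.02 0.09 sidecrop [319. 325.] topcrop [924. 405.]
0.037 0.02 0.05 sidecrop [481. 412.] topcrop [954. 240.]
0.037 0.02 0.09 sidecrop [463. 264.] topcrop [912. 201.]
```

View pics/pl2.png

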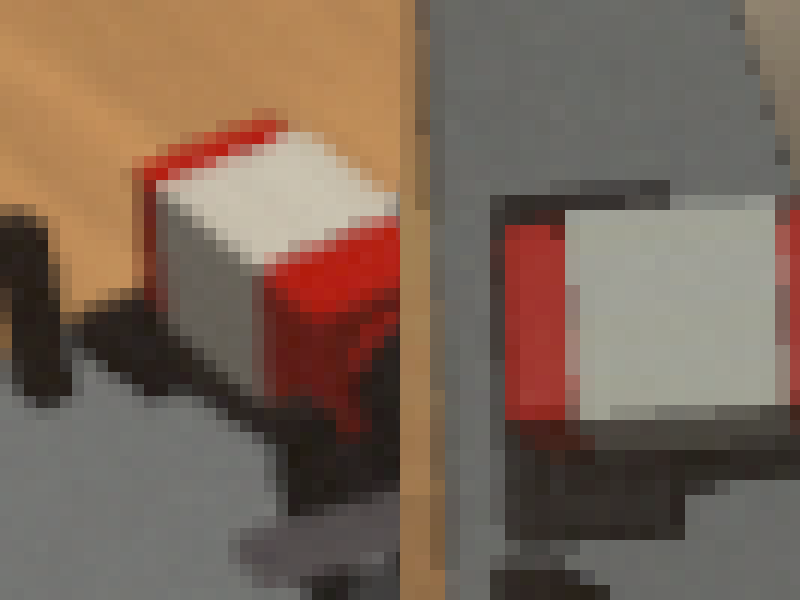

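The base end looks about 2.7 px too high in the side view (crop 135,175 against 132,206 predicted), so it may be resting on the +y end lip. I'll clear the arm and triangulate the corners.

Call:
{"method": "step_arm", "body": {"moves": [[0.25, -20, -45, 0, 0, 0, 0], [0.25, -30, -90, 0, 0, 0, 0], [0.25, -30, -135, 0, 0, 0, 0], [0.25, -30, -180, 0, 0, 0, 0], [0.25, -30, -180, 0, 0, 0, 0]]}}

```text
clock: 9.75
position: [0.4532, -0.0748, 0.2668]
ee_rot: [0.67, 0.743, 0.0, 0.001]
ft_force: [-0.3, -0.0, 0.2]
grip_width: 0.748
grasp_force: 0.0
```

```bash
python3 - <<'E'
from h import *
import pickle
b=cam('side');a=cam('top');pickle.dump((a,b),open('c1.pkl','wb'))
A=cv2.resize(a['image'][215:255,130:190],(600,400),interpolation=cv2.INTER_CUBIC)[:, :600]
B=cv2.resize(b['image'][140:190,155:225],(560,400),interpolation=cv2.INTER_CUBIC)
im=np.zeros((600,800,3),np.uint8)
A=cv2.resize(A,(450,300));B=cv2.resize(B,(420,300))
im[:300,:450]=A;im[300:,:420]=B
cv2.imwrite('pics/pl3.png',im[:, :450])
E
```

```text
(no output)
```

View pics/pl3.png

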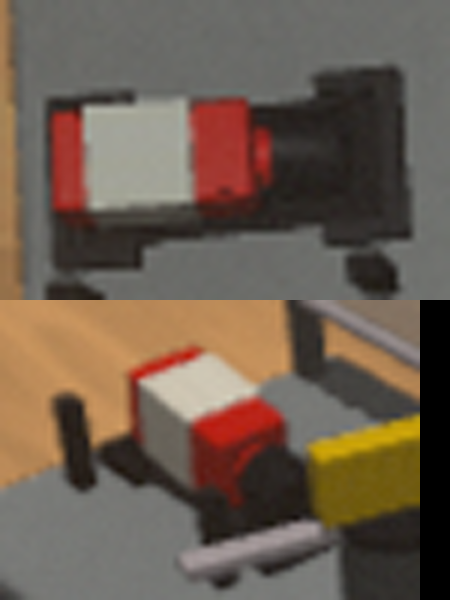

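The base end measures about 9 mm high and the bottle's centre is about 6 mm too far towards +y, so it sits on the end lip. I'll regrasp lightly, ease it 7 mm towards -y and press it flat.

Call:
{"method": "step_arm", "body": {"moves": [[0.25, 5, 45, 0, 0, 0, 0], [0.25, 10, 90, 0, 0, 0, 0], [0.25, 15, 135, 0, 0, 0, 0], [0.25, 20, 180, 0, 0, 0, 0], [0.25, 24, 225, 0, 0, 0, 0], [0.25, 28, 270, 0, 0, 0, 0], [0.25, 32, 310, 0, 0, 0, 0], [0.25, 32, 342, 0, 0, 0, 0], [0.25, 32, 342, 0, 0, 0, 0], [0.25, 32, 342, 0, 0, 0, 0]], "grip_force": 20}}

```text
clock: 10.85
position: [0.4843, 0.2745, 0.2654]
ee_rot: [0.666, 0.746, -0.001, 0.0]
ft_force: [-1.2, -0.3, 0.1]
grip_width: 0.753
grasp_force: 0.0
```

Call:
{"method": "step_arm", "body": {"moves": [[0.25, 0, 0, -50, 0, 0, 0], [0.25, 0, 0, -100, 0, 0, 0], [0.25, 0, 0, -130, 0, 0, 0], [0.25, 0, 0, -130, 0, 0, 0], [0.25, 0, 0, -130, 0, 0, 0]]}}

```text
clock: 11.35
position: [0.4857, 0.2722, 0.1374]
ee_rot: [0.667, 0.745, 0.0, 0.0]
ft_force: [0.7, 0.3, 0.3]
grip_width: 0.75
grasp_force: 0.0
```

Call:
{"method": "step_arm", "body": {"moves": [[0.25, 0, -5, -35, 0, 0, 0], [0.25, 0, -5, -71, 0, 0, 0], [0.25, 0, -5, -71, 0, 0, 0], [0.4, 0, -5, -71, 0, 0, 0], [0.5, 0, -5, -71, 0, 0, 0], [0.7, 0, -5, -71, 0, 0, 0], [0.7, 0, -5, -71, 0, 0, 0], [0.7, 0, -5, -71, 0, 0, 0]]}}

```text
clock: 12.15
position: [0.4869, 0.2684, 0.068]
ee_rot: [0.667, 0.745, 0.002, 0.0]
ft_force: [-1.3, -0.7, 8.6]
grip_width: 0.468
grasp_force: 24.1
```

Call:
{"method": "step_arm", "body": {"moves": [[0.7, 0, 0, 3, 0, 0, 0], [0.7, 0.3, -3, 3, 0, 0, 0], [0.7, 0.8, -7, 3, 0, 0, 0], [0.7, 0.8, -7, 3, 0, 0, 0]]}}

```text
clock: 12.55
position: [0.4864, 0.2595, 0.0684]
ee_rot: [0.668, 0.745, -0.0, 0.0]
ft_force: [0.2, -0.4, -1.6]
grip_width: 0.459
grasp_force: 23.0
```

Call:
{"method": "step_arm", "body": {"moves": [[0.7, 0, 0, -2, 0, 0, 0], [0.7, 0, 0, -4, 0, 0, 0], [0.7, 0, 0, -6, 0, 0, 0], [0.7, 0, 0, -7, 0, 0, 0], [0.7, 0, 0, -7, 0, 0, 0]]}}

```text
clock: 13.05
position: [0.486, 0.2635, 0.0631]
ee_rot: [0.666, 0.746, 0.002, -0.001]
ft_force: [-7.8, 5.5, 17.4]
grip_width: 0.459
grasp_force: 26.6
```

Call:
{"method": "step_arm", "body": {"moves": [[0.5, 0, 0, 0, 0, 0, 0], [0.35, 0, 0, 0, 0, 0, 0], [0.25, 0, 0, 0, 0, 0, 0], [0.25, 0, 0, 10, 0, 0, 0], [0.25, 0, 0, 50, 0, 0, 0], [0.25, 0, 0, 100, 0, 0, 0], [0.25, 0, 0, 150, 0, 0, 0], [0.25, 0, 0, 195, 0, 0, 0]]}}

```text
clock: 13.85
position: [0.4864, 0.2599, 0.2596]
ee_rot: [0.667, 0.745, 0.001, 0.0]
ft_force: [0.1, 0.4, -0.4]
grip_width: 0.75
grasp_force: 0.0
```

Call:
{"method": "step_arm", "body": {"moves": [[0.25, -5, -45, 0, 0, 0, 0], [0.25, -10, -90, 0, 0, 0, 0], [0.25, -15, -135, 0, 0, 0, 0], [0.25, -20, -180, 0, 0, 0, 0], [0.25, -25, -225, 0, 0, 0, 0], [0.25, -28, -270, 0, 0, 0, 0], [0.25, -30, -320, 0, 0, 0, 0], [0.25, -30, -320, 0, 0, 0, 0]]}}

```text
clock: 14.65
position: [0.4554, -0.0667, 0.2573]
ee_rot: [0.671, 0.742, 0.001, 0.0]
ft_force: [0.1, 0.3, 0.7]
grip_width: 0.752
grasp_force: 0.0
```

```bash
cat > chk.py <<'E'
from h import *
import sys
b=cam('side');a=cam('top')
A=cv2.resize(a['image'][215:255,130:190],(600,400),interpolation=cv2.INTER_CUBIC)
B=cv2.resize(b['image'][140:190,155:225],(560,400),interpolation=cv2.INTER_CUBIC)
im=np.zeros((600,450,3),np.uint8);im[:300]=cv2.resize(A,(450,300));im[300:,:420]=cv2.resize(B,(420,300))
cv2.imwrite('pics/'+sys.argv[1],im)
O=np.array([.4907,.2042]);ux=np.array([.9937,.1123]);uy=np.array([-.1123,.9937])
for yy in(.110,.034):
  for sx in(-.02,.02):
    p=[*(O+sx*ux+yy*uy),.09];print(yy,sx,'top',((proj(a,p)[0]+.5-[130,215])*7.5).round(),'side',((proj(b,p)[0]+.5-[155,140])*6+[0,300]).round())
E
python3 chk.py pl4.png
```

```text
0.11 -0.02 top [ 71. 222.] side [130. 393.]
0.11 0.02 top [ 66. 120.] side [201. 365.]
0.034 -0.02 top [270. 202.] side [224. 453.]
0.034 0.02 top [264. 100.] side [296. 422.]
```

View pics/pl4.png

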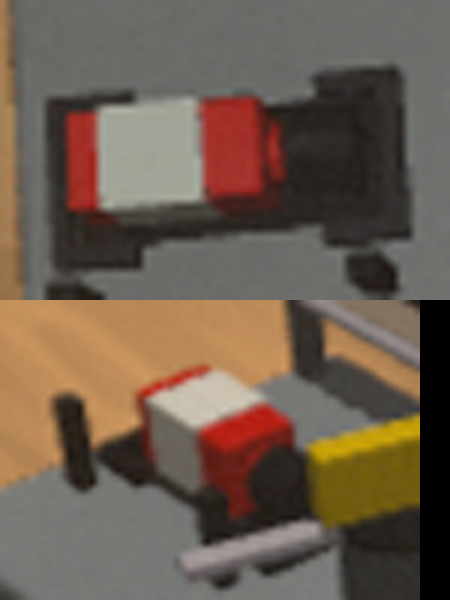

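Both views now show the bottle shifted by about the right amount: body from (67,112) to (262,200) in the top crop, with the base height matching the prediction. I'll confirm it is level by triangulating the label's top corners, using the untouched blue bottle and the earlier tilted picture as controls.

```bash
cat > lab.py <<'E'
from h import *
import pickle
def quad(c,box,thr):
    x0,y0,x1,y1=box;k=8
    im=cv2.resize(c['image'][y0:y1,x0:x1],None,fx=k,fy=k,interpolation=cv2.INTER_CUBIC)
    H,S,V=cv2.split(cv2.cvtColor(im,cv2.COLOR_BGR2HSV))
    m=((V>thr)&(S<75)).astype(np.uint8)
    cs,_=cv2.findContours(m,cv2.RETR_EXTERNAL,cv2.CHAIN_APPROX_NONE)
    h=cv2.convexHull(max(cs,key=cv2.contourArea));
    q=cv2.approxPolyN(h,4,ensure_convex=True).reshape(-1,2).astype(float)
    return (q+.5)/k-.5+[x0,y0]
def tri(a,b,qa,qb):
    P=[np.array(c['K'])@np.c_[cv2.Rodrigues(np.array(c['rvec'],float))[0],np.array(c['tvec'],float).ravel()] for c in(a,b)]
    return (lambda X:(X[:3]/X[3]).T)(cv2.triangulatePoints(P[0],P[1],qa.T.copy(),qb.T.copy()))
def order(c,q,z):
    w=np.array([ray(c,p,z)[:2] for p in q]);d=w-w.mean(0);return q[np.argsort(np.arctan2(d[:,1],d[:,0]))]
O=np.array([.4907,.2042]);ux=np.array([.9937,.1123]);uy=np.array([-.1123,.9937])
def go(n,a,b,ba,bb,z,ta,tb):
    qa=order(a,quad(a,ba,ta),z);qb=order(b,quad(b,bb,tb),z)
    X=tri(a,b,qa,qb);print(n);print(qa.round(1).tolist(),qb.round(1).tolist())
    for p in X:print('  world',p.round(4),'shaker',np.round([(p[:2]-O)@ux,(p[:2]-O)@uy,p[2]],4))
E
python3 - <<'E'
from lab import *
c0=pickle.load(open('c0.pkl','rb'));c1=pickle.load(open('c1.pkl','rb'))
now=(cam('top'),cam('side'));pickle.dump(now,open('c2.pkl','wb'))
for c in(c0['top'],now[0]): print(c['image'][236,150],c['image'][245,285])
print(now[1]['image'][157,189],now[1]['image'][163,183])
go('blue0 (z .045)',c0['top'],c0['side'],(274,230,300,264),(248,230,304,268),.045,150,150)
go('red0 (.045)',c0['top'],c0['side'],(312,228,338,264),(282,260,340,300),.045,150,150)
go('tilted',*c1,(134,222,170,250),(172,142,206,178),.09,130,130)
go('now',*now,(134,222,170,250),(172,142,206,178),.09,130,130)
E
```

```text
[34 37 44] [154 164 164]
[150 163 162] [ 89 104 114]
[175 193 202] [ 90 100 105]
blue0 (z .045)
[[299.4, 264.9], [299.4, 229.6], [273.6, 229.6], [273.6, 259.8]] [[261.8, 267.4], [303.4, 267.4], [303.4, 222.9], [244.6, 243.9]]
  world [ 0.4114 -0.152   0.0401] shaker [-0.1188 -0.345   0.0401]
  world [ 0.5306 -0.1556 -0.0304] shaker [-0.0008 -0.362  -0.0304]
  world [ 0.5326 -0.0885  0.0548] shaker [ 0.0088 -0.2955  0.0548]
  world [ 0.4235 -0.0751  0.0464] shaker [-0.0981 -0.27    0.0464]
red0 (.045)
[[337.4, 263.4], [337.4, 227.6], [311.6, 227.6], [311.6, 263.4]] [[281.6, 299.4], [339.4, 299.4], [339.4, 259.6], [281.6, 259.6]]
  world [ 0.4058 -0.2571  0.0464] shaker [-0.1362 -0.4488  0.0464]
  world [ 0.538  -0.2741 -0.0391] shaker [-0.0067 -0.4806 -0.0391]
  world [ 0.545  -0.2039  0.0174] shaker [ 0.0081 -0.4116  0.0174]
  world [ 0.4173 -0.1887  0.0846] shaker [-0.117  -0.3822  0.0846]
tilted
[[155.4, 241.4], [154.6, 227.1], [140.6, 228.8], [141.1, 242.4]] [[185.7, 160.2], [207.9, 152.8], [189.1, 148.6], [177.1, 153.4]]
  world [0.4654 0.264  0.0929] shaker [-0.0184  0.0623  0.0929]
  world [0.5166 0.2649 0.0946] shaker [0.0325 0.0574 0.0946]
  world [0.5004 0.3075 0.0991] shaker [0.0212 0.1016 0.0991]
  world [0.4609 0.3037 0.0982] shaker [-0.0184  0.1022  0.0982]
now
[[156.7, 241.2], [156.1, 227.3], [142.6, 228.6], [142.7, 242.4]] [[186.7, 161.4], [203.1, 159.3], [202.8, 146.1], [178.3, 156.2]]
  world [0.4667 0.2612 0.0899] shaker [-0.0175  0.0594  0.0899]
  world [0.5132 0.2673 0.0763] shaker [0.0294 0.0602 0.0763]
  world [0.5131 0.296  0.1029] shaker [0.0326 0.0887 0.1029]
  world [0.4623 0.3012 0.0901] shaker [-0.0173  0.0995  0.0901]
```

The front label edge is now at z = 0.0899 and 0.0901, against 0.0929 and 0.0982 when tilted. The bottle is flat, with its base end at shaker y ≈ 0.111, inside the lip. Now I close the fingers and go round behind the guard.

Call:
{"method": "step_arm", "body": {"moves": [[0.5, 20, 0, 30, 0, 0, 0], [0.8, 60, 0, 53, 0, 0, 0], [1, 100, 5, 53, 0, 0, 0], [1, 140, 15, 53, 0, 0, 0], [1, 180, 30, 53, 0, 0, 0], [1, 203, 70, 53, 0, 0, 0], [1, 203, 110, 53, 0, 0, 0], [1, 203, 150, 53, 0, 0, 0], [1, 203, 190, 53, 0, 0, 0], [1, 203, 230, 53, 0, 0, 0]]}}

```text
clock: 15.85
position: [0.6586, 0.174, 0.3086]
ee_rot: [0.666, 0.746, -0.0, -0.001]
ft_force: [-0.2, 1.0, 0.7]
grip_width: 0.002
grasp_force: 0.0
```

Call:
{"method": "step_arm", "body": {"moves": [[1, 0, 40, 0, 0, 0, 0], [1, 0, 80, 0, 0, 0, 0], [1, 0, 115, 0, 0, 0, 0], [1, 0, 115, 0, 0, 0, 0], [1, 0, 115, 0, 0, 0, 0]]}}

```text
clock: 16.35
position: [0.6583, 0.2878, 0.3082]
ee_rot: [0.666, 0.746, -0.001, -0.0]
ft_force: [-0.5, -0.7, -0.4]
grip_width: -0.003
grasp_force: 0.0
```

Call:
{"method": "step_arm", "body": {"moves": [[1, 0, -9, -35, 0, 0, 0], [1, 0, -9, -70, 0, 0, 0], [1, 0, -9, -103, 0, 0, 0], [1, 0, -9, -103, 0, 0, 0], [1, -20, -11, -103, 0, 0, 0], [1, -40, -13, -103, 0, 0, 0], [1, -60, -16, -103, 0, 0, 0], [1, -80, -18, -103, 0, 0, 0], [1, -100, -20, -103, 0, 0, 0], [1, -112, -22, -103, 0, 0, 0]]}}

```text
clock: 17.35
position: [0.547, 0.2631, 0.2086]
ee_rot: [0.667, 0.745, 0.001, -0.0]
ft_force: [0.5, 1.3, -0.9]
grip_width: 0.001
grasp_force: 0.5
```

Call:
{"method": "step_arm", "body": {"moves": [[1, -14, -2, -2, 0, 0, 0], [1, -28, -3, -11, 0, 0, 0], [1, -40, -4, -21, 0, 0, 0], [1, -51, -6, -32, 0, 0, 0], [1, -61, -7, -45, 0, 0, 0], [1, -69, -8, -59, 0, 0, 0], [1, -75, -8, -74, 0, 0, 0], [1, -78, -9, -88, 0, 0, 0], [1, -80, -9, -98, 0, 0, 0], [1, -80, -9, -103, 0, 0, 0]]}}

```text
clock: 18.35
position: [0.4673, 0.2542, 0.1031]
ee_rot: [0.667, 0.745, -0.0, -0.0]
ft_force: [-1.2, 0.4, 0.5]
grip_width: -0.005
grasp_force: 0.3
```

Call:
{"method": "step_arm", "body": {"moves": [[1, 0, 0, -2, 0, 0, 0], [1, 0, 0, -4, 0, 0, 0], [1, 0, 0, -4, 0, 0, 0]]}}

```text
clock: 18.65
position: [0.4675, 0.2544, 0.1017]
ee_rot: [0.667, 0.745, -0.0, -0.001]
ft_force: [-13.3, -6.6, 29.1]
grip_width: -0.0
grasp_force: 14.3
```

Contact holds at z = 0.1017 with 29 N. That is the panel top when shut (0.102). I go to the knob and take a picture on the way.

Call:
{"method": "step_arm", "body": {"moves": [[1, 0, 0, 30, 0, 0, 0], [1, 0, 0, 70, 0, 0, 0], [0.6, 0, 0, 110, 0, 0, 0.1], [0.4, 5, -30, 130, 0, 0, 0.22], [0.4, 12, -60, 130, 0, 0, 0.35], [0.4, 18, -90, 130, 0, 0, 0.48], [0.4, 24, -120, 130, 0, 0, 0.6], [0.4, 24, -135, 130, 0, 0, 0.73], [0.4, 24, -135, 130, 0, 0, 0.86], [0.4, 24, -135, 130, 0, 0, 0.98]]}}

```text
clock: 19.65
position: [0.4918, 0.1185, 0.23]
ee_rot: [0.236, 0.972, 0.0, 0.0]
ft_force: [0.3, 0.7, 0.3]
grip_width: 0.601
grasp_force: 0.0
```

Call:
{"method": "step_arm", "body": {"moves": [[0.4, 0, 0, 0, 0, 0, 0.13], [0.4, 0, 0, 0, 0, 0, 0.26], [0.4, 0, 0, 0, 0, 0, 0.32], [0.4, 0, 0, 0, 0, 0, 0.32]], "grip_force": 80}}

```text
clock: 20.05
position: [0.4917, 0.1191, 0.2298]
ee_rot: [0.08, 0.997, 0.0, 0.0]
ft_force: [0.2, 0.6, -0.3]
grip_width: 0.594
grasp_force: 0.0
```

```bash
python3 - <<'E'
from h import *
b=cam('side');a=cam('top')
H,S,V=cv2.split(cv2.cvtColor(a['image'],cv2.COLOR_BGR2HSV))
for c,box in((a,(110,170,200,290)),(b,(140,90,270,230))):
    H,S,V=cv2.split(cv2.cvtColor(c['image'],cv2.COLOR_BGR2HSV))
    m=np.zeros_like(V);x0,y0,x1,y1=box;m[y0:y1,x0:x1]=((H>4)&(H<14)&(S>170)&(V>120))[y0:y1,x0:x1]
    n,l,s,ce=cv2.connectedComponentsWithStats(m)
    print([(s[i].tolist(),ce[i].round(1).tolist()) for i in range(1,n) if s[i,4]>15])
O=np.array([.4907,.2042]);ux=np.array([.9937,.1123]);uy=np.array([-.1123,.9937])
for yy in(-.01,.055,.12):
    p=[*(O-.055*ux+yy*uy),.112];print(yy,proj(a,p)[0].round(1),proj(b,p)[0].round(1))
o=manip.get_obs();print(o['position'],o['ee_rot'],o['joint_pos'].round(2))
E
```

```text
[([135, 252, 27, 5, 59], [147.6, 253.8])]
[([161, 151, 29, 19, 102], [174.7, 159.9])]
-0.01 [180.2 250.7] [189.4 168.7]
0.055 [157.1 253.1] [175.2 159.5]
0.12 [134.  255.4] [162. 151.]
[0.4915487  0.1192314  0.22964712] [8.15679355e-02 9.96667755e-01 1.00230331e-04 2.17549595e-04] [-1.06  0.06  0.77  1.81 -0.04  1.29  1.13]
```

The orange bar's centre and ends in the side view fall within 1 px of their shut positions, so the guard is shut. Now I grip the knob.

Call:
{"method": "step_arm", "body": {"moves": [[0.4, 0, 0, -40, 0, 0, 0], [0.4, 0, 0, -80, 0, 0, 0], [0.4, 0, 0, -105, 0, 0, 0], [0.4, 0, 0, -115, 0, 0, 0], [0.4, 0, 0, -115, 0, 0, 0], [0.7, 0, 0, -115, 0, 0, 0], [1, 0, 0, -115, 0, 0, 0], [1, 0, 0, -115, 0, 0, 0], [1, 0, 0, -115, 0, 0, 0]]}}

```text
clock: 21.05
position: [0.492, 0.1188, 0.1159]
ee_rot: [0.081, 0.997, 0.0, 0.001]
ft_force: [-3.5, -4.4, 10.3]
grip_width: 0.172
grasp_force: 78.4
```

Call:
{"method": "step_arm", "body": {"moves": [[1, 0, 0, 1, 0, 0, -0.13], [1, 0, 0, 1, 0, 0, -0.26], [1, 0, 0, 1, 0, 0, -0.39], [1, 0, 0, 1, 0, 0, -0.52], [1, 0, 0, 1, 0, 0, -0.65], [1, 0, 0, 1, 0, 0, -0.78], [1, 0, 0, 1, 0, 0, -0.91], [1, 0, 0, 1, 0, 0, -1.04], [1, 0, 0, 1, 0, 0, -1.15], [1, 0, 0, 1, 0, 0, -1.22]]}}

```text
clock: 22.05
position: [0.4906, 0.1174, 0.116]
ee_rot: [0.639, 0.769, -0.001, -0.0]
ft_force: [-7.6, -8.5, 8.0]
grip_width: 0.169
grasp_force: 81.0
```

Call:
{"method": "step_arm", "body": {"moves": [[1, 0, 0, 0, 0, 0, -0.05], [1, 0, 0, 0, 0, 0, -0.1], [1, 0, 0, 0, 0, 0, -0.12], [1, 0, 0, 0, 0, 0, -0.12]]}}

```text
clock: 22.45
position: [0.4905, 0.1174, 0.116]
ee_rot: [0.682, 0.732, -0.002, 0.0]
ft_force: [-7.8, -10.3, 10.2]
grip_width: 0.172
grasp_force: 86.9
```

Call:
{"method": "step_arm", "body": {"moves": [[0.7, 0, 0, 0, 0, 0, 0], [0.5, 0, 0, 0, 0, 0, 0], [0.4, 0, 0, 0, 0, 0, 0], [0.4, 0, 0, 0, 0, 0, 0], [0.4, 0, 0, 40, 0, 0, 0], [0.4, 0, 0, 80, 0, 0, 0], [0.4, 0, 0, 125, 0, 0, 0], [0.4, 0, -40, 150, 0, 0, 0], [0.4, 0, -80, 150, 0, 0, 0], [0.4, 0, -120, 150, 0, 0, 0]]}}

```text
clock: 23.45
position: [0.4916, -0.0018, 0.2662]
ee_rot: [0.682, 0.732, 0.001, 0.0]
ft_force: [1.3, 0.2, -1.3]
grip_width: 0.598
grasp_force: 0.0
```

Call:
{"method": "step_arm", "body": {"moves": [[0.4, -20, -40, 0, 0, 0, 0], [0.4, -30, -80, 0, 0, 0, 0], [0.4, -30, -80, 0, 0, 0, 0]]}}

```text
clock: 23.75
position: [0.4602, -0.0861, 0.2654]
ee_rot: [0.685, 0.729, 0.001, -0.001]
ft_force: [1.2, 0.1, -0.2]
grip_width: 0.598
grasp_force: 0.0
```

```bash
python3 - <<'E'
from h import *
b=cam('side');a=cam('top')
cv2.imwrite('pics/final.png',np.hstack([cv2.resize(a['image'][130:290,110:270],(400,400)),cv2.resize(b['image'][80:320,130:370],(400,400))]))
H,S,V=cv2.split(cv2.cvtColor(a['image'],cv2.COLOR_BGR2HSV))
m=np.zeros_like(V);m[200:260,180:230]=((H>22)&(H<35)&(S>150)&(V>90))[200:260,180:230]
w=np.array([ray(a,p[::-1],.146)[:2] for p in np.argwhere(m)],np.float32);r=cv2.minAreaRect(w);print(r,cv2.boxPoints(r).round(3).tolist())
E
```

```text
((0.4907034635543823, 0.11983706057071686), (0.014925815165042877, 0.06961268931627274), 6.395046234130859) [[0.4790000021457672, 0.15399999916553497], [0.4869999885559082, 0.08399999886751175], [0.5019999742507935, 0.0860000029206276], [0.49399998784065247, 0.1550000011920929]]
```

View pics/final.png

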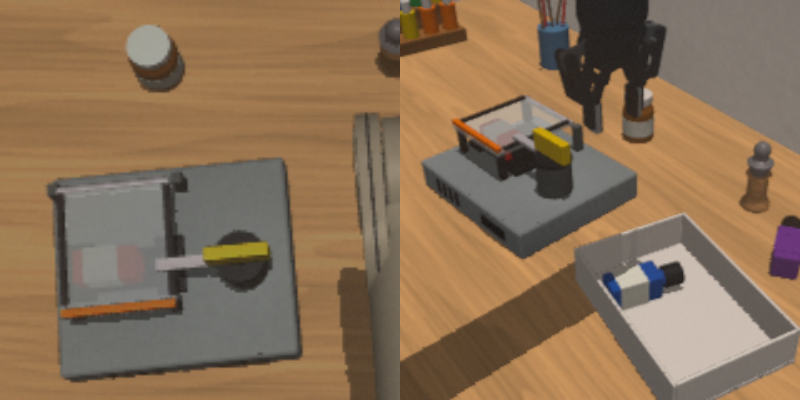

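The guard is shut, with the bar at top crop (118,308). The knob bar is at 6.4°, so it has turned the full 90°−15.5° to the stop, and its tongue at (180,262) lies over the guard edge. The red bottle is under the guard, the blue one is in the bin, and the bust and jar are undisturbed. Handing in.

```bash
python3 -c "
from workcell import manip
print(manip.hand_in())"
```

```text
the job is handed in; nothing more can be done
None
```

The job is handed in at about 24 s: the red bottle lies flat in the nest (reseated once after its base first caught on the end lip), the guard is shut and the knob is locked; the blue bottle, bust and jar were left alone.

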